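# Jigger into the third gap of the bar rack

### The arm

A 6-joint arm with a two-finger parallel gripper is mounted at the origin on a cart in front of the work surface, level with it; the furniture and walls round the work are solid. World frame = base frame: x ahead of the robot, y to its left, z up, the work surface at z = 0. Lengths are in m, angles in rad, forces in N, time in s.
With the tool pointing down it reaches from about 0.35 to 0.975 m from the base axis. Payload 7.1 kg.
Tool frame: the origin (TCP) lies at the very end of the fingers, on their centre line; the grasp point (between the pads) lies 19 mm behind it; z points along the fingers, y is the line along which they close (so a half turn about z gives the same grasp; the last joint's range is limited). The gripper opens to 88 mm and grips with 3 to 60 N. Pads are 20 mm wide; open, the fingers measure 115 mm over their backs; the gripper's body (75 mm by 178 mm) begins 61 mm behind the grasp point.
Start: joints at [-1.177, 0.423, 1.63, -0, 1.089, -0.019], TCP at [0.251, -0.572, 0.223] pointing down, gripper open.
Joint ranges: [-3, 3], [-0.9, 2.11], [0.09, 2.58], [-1.31, 4.45], [0.11, 2.69], [-2.54, 2.54]. Speed limits (rad/s): [2.39, 2.39, 3.01, 3.14, 3.14, 3.14].

### API

Orientations are given as a unit quaternion [x, y, z, w].
In Python, from rig import telemetry, vision, ticket gives the robot as it stands. The module is installed in compiled form; this text tells all that it offers.
- The arm moves only by the tool apply_moves, never from a script. Its argument "steps" is a list of rows, each a list of 7 numbers: the shift along the tool's x, y, z in mm, then the turn, a rotation vector about the tool's x, y, z in rad, then the closure, from 0 (fully open) to 1 (shut). In form: [[tx, ty, tz, wx, wy, wz, hand], ...]. A call has 1 to 5 rows; each row is the pose to reach, as a shift and turn from the pose commanded when the call began, along the tool's axes at that moment; what a row does not reach only later rows make up. A row lasts 1/8 s, in which the tool goes at most 62.5 mm and 10.7 degrees, less where a joint would pass 70% of its speed; a pose out of reach is approached as far as the arm can. A call with a gripper value outside its range is refused whole. The fingers move at their own pace and stop on an object; "squeeze" is the grip in N (left out, the last holds). Time passes only in rows, so rows that repeat a pose let the fingers close. It gives the time, the measured TCP pose, the force, the opening and the grip force at its end, in the units of the state.
- telemetry.get_obs(): the state, without advancing time (a new reading comes with each control period).
- vision.snapshot(name): name is "scene" or "top" or "wrist"; returns (picture, depth): 400x640x3 uint8, red, green, blue; 400x640 float32, m along the optical axis (not along the pixel's ray), 0 where there is no reading.
- vision.calibration(name): a dict with "mtx" (3x3 intrinsics, pixels), "distortion" ([k1, k2, p1, p2, k3] as OpenCV has them; the pictures are not rectified), "position" and "rotation" of the camera in the world; the wrist camera has in their place "tool_from_camera" (4x4, takes a point from camera to tool coordinates, whose origin is the TCP and whose axes are the flange's). Camera axes: x right, y down, z forward; pixel columns grow to the right and rows downward; lengths in m; the calibration is good to about 2 mm. A picture is of the moment at which its call begins: read the wrist's pose just before it. calibration takes no time and is no camera call.
- ticket.hand_in(): hands the job in; it is judged then, once.
The state is a dict: "clock": time; "qpos": joint angles; "qvel": joint speeds; "effort": joint torques, N m; "tcp_pos": TCP position; "ee_rot": TCP orientation; "wrist_force": force on the tool from outside, world axes, zero at the start; "wrist_torque": the same for the moment, N m; "gripper_width": opening from 0.0 (shut) to 1.0 (fully open); "finger_force": force on a finger pad.
Only numpy, scipy, OpenCV 4.12 (cv2) and the standard library are available. Lean on these libraries where they do the work, as an engineer would, in place of code of your own. Each camera call takes 0.05 s, during which the arm holds its last target. There are 200 camera calls.

### The job

Count the gaps of the small wooden bar rack by touch: with the gripper closed, start at the end where the turned wooden knob stands and feel along the steel rail on top of the rack's back, over the first, then the second, then the third gap, and go no further along the rail. Then push the steel jigger across the worktop into that third gap, upright and fully home against the back board. Do not pick anything up, and leave the other small things where they stand.

Things in the scene. Friction and masses are not known exactly. Their poses are not given: they have to be found in the camera images.
- rack: Fixed wooden bar rack, 380 mm long, no floor. Origin on the worktop at mid-length; x points into the gaps, away from the robot, y to the left along it; turned up to 5 degrees. Seven dividers (8 mm thick, 36 mm high, noses at x = -30 mm) make six gaps 54 mm clear, centres at y = +155, +93, +31, -31, -93, -155 mm. The back board's face is at x = +21 mm: a jigger fully home has its centre at x = 0.
- rack_rail: Flat steel rail along the whole top of the rack's back, fixed to it: 380 mm long, 14 mm wide, middle line at x = +28 mm in the rack's frame, top 40 mm above the worktop, rigid. Its given pose is the rack's own (origin on the worktop, not at the rail). A light touch (1 to 10 N) of the closed fingertips within 26 mm of a gap's middle, measured along the rail, counts that gap.
- knob_post: Fixed turned wooden post, 71 mm high, 26 mm across, with a round knob on top, standing close beside one end of the rack (left or right differs from start to start). It marks the end from which the gaps are counted. Origin: its foot's centre, on the worktop.
- plain_post: Fixed plain square wooden post, 36 mm high, 18 mm across, close beside the other end of the rack. Origin: its foot's centre.
- jigger: The steel double jigger (hourglass-shaped bar measure), 43 mm across at both ends, 70 mm high, waist 16 mm (treated as solid to the full 43 mm over its height), 60 to 130 g, loose, standing upright on the worktop in front of the rack. Origin: centre of its foot; z up.
- cork: Loose wine cork, 23 mm across, 44 mm high, standing in the rack's leftmost gap (largest y). Origin: centre of its foot. To be left alone.
- stopper: Loose steel bottle stopper, 25 mm across, 49 mm high, standing in the rack's rightmost gap. Origin: centre of its foot. To be left alone.
- egg_cup: Loose plated egg cup, 46 mm across, 60 mm high, standing in front of the rack, to the left. Origin: centre of its foot. To be left alone.
- cupboard_edge (a point): Not handled: a point on the lower front edge of the wall cupboards that overhang the back of the worktop. The edge runs along world y; everything further from the robot and higher than it is solid cupboard. Keep the wrist below it or in front of it, for instance by leaning the tool so that the wrist comes nearer to the robot.
- match_box: Loose match box, 36x53x15 mm, lying in front of the rack, to the right. Origin: centre of its underside. To be left alone.
There are look-alikes about, which are no part of the job. Leave any turquoise look-alike of the jigger alone.

How it is judged:
On the way, in this order (a step that is already met when the one before it is completed fails the run):
1. the closed fingers touch the rail over the first gap from the knob end (((y of knob_post in the frame of rack above 0 m and contact force between the fingers and rack_rail above 0.5 N and y of the grasp point in the frame of rack between 0.129 and 0.181 m) or (y of knob_post in the frame of rack below 0 m and contact force between the fingers and rack_rail above 0.5 N and y of the grasp point in the frame of rack between -0.181 and -0.129 m))), for 0.02 s.
2. the closed fingers touch the rail over the second gap from the knob end (((y of knob_post in the frame of rack above 0 m and contact force between the fingers and rack_rail above 0.5 N and y of the grasp point in the frame of rack between 0.067 and 0.119 m) or (y of knob_post in the frame of rack below 0 m and contact force between the fingers and rack_rail above 0.5 N and y of the grasp point in the frame of rack between -0.119 and -0.067 m))), for 0.02 s.
3. the closed fingers touch the rail over the third gap from the knob end (((y of knob_post in the frame of rack above 0 m and contact force between the fingers and rack_rail above 0.5 N and y of the grasp point in the frame of rack between 0.005 and 0.057 m) or (y of knob_post in the frame of rack below 0 m and contact force between the fingers and rack_rail above 0.5 N and y of the grasp point in the frame of rack between -0.057 and -0.005 m))), for 0.02 s.
4. the jigger stands fully home in the third gap from the knob end (((y of knob_post in the frame of rack above 0 m and y of jigger in the frame of rack between 0.019 and 0.043 m and x of jigger in the frame of rack above -0.01 m and angle between jigger's own z axis and vertical below 0.1 rad) or (y of knob_post in the frame of rack below 0 m and y of jigger in the frame of rack between -0.043 and -0.019 m and x of jigger in the frame of rack above -0.01 m and angle between jigger's own z axis and vertical below 0.1 rad))), for 0.2 s.
At the end, for the whole second after the job is handed in: The jigger stands upright (within 0.1 rad) on the worktop, at rest, in the third gap from the knob end, its centre no more than 10 mm short of its home at x = 0 in the rack's frame and within 12 mm of the gap's middle (((y of knob_post in the frame of rack above 0 m and y of jigger in the frame of rack between 0.019 and 0.043 m and x of jigger in the frame of rack above -0.01 m and angle between jigger's own z axis and vertical below 0.1 rad) or (y of knob_post in the frame of rack below 0 m and y of jigger in the frame of rack between -0.043 and -0.019 m and x of jigger in the frame of rack above -0.01 m and angle between jigger's own z axis and vertical below 0.1 rad)) and linear speed of jigger below 0.01 m/s and height (world z) of jigger below 0.008 m); the robot touches nothing.
It fails at once if the jigger is lifted more than 15 mm off the worktop (height (world z) of jigger above 0.015 m).
It fails at once if the jigger is tipped over (more than 0.5 rad) (angle between jigger's own z axis and vertical above 0.5 rad).
It fails at once if the fingers touch the rail more than 47 mm beyond the middle of the third gap, counted from the knob end ((y of knob_post in the frame of rack above 0 m and contact force between the fingers and rack_rail above 0.5 N and y of the grasp point in the frame of rack below -0.016 m) or (y of knob_post in the frame of rack below 0 m and contact force between the fingers and rack_rail above 0.5 N and y of the grasp point in the frame of rack above 0.016 m)).
It fails at once if the cork, stopper, egg cup or match box is moved more than 20 mm (distance of any of cork, stopper, egg_cup, match_box from where it was at the start of the episode above 0.02 m).
It also fails if it takes over 61 s, if anything falls off the work surface, if the arm or the gripper's body presses on something with over 40 N, if the wrist force passes 120 N, or if a joint passes its speed limit or range.

## Working session

There is one attempt and no reset: what is moved stays moved. The work goes in short steps, Python scripts to look and compute and a tool call to move; the robot and the scene stay as the last step left them, time stands still between calls to the robot, and variables do not carry over. Pictures are saved under pics/ and viewed, at most 12 in all, crops included, and the job is handed in when it is done.

Besides the shell and the picture viewer there is one more tool, called after "Request:" in YAML: its name, and indented under it one key for each argument. apply_moves: Moves the arm, as the interface text tells. Its arguments: {"type":"object","properties":{"steps":{"type":"array","items":{"type":"array","items":{"type":"number"}}},"squeeze":{"type":"number"}},"required":["steps"]}

```bash
mkdir -p pics
python3 - <<'E'
from rig import telemetry, vision
import cv2, numpy as np
for n in ("scene","top"):
    p,d=vision.snapshot(n); cv2.imwrite(f"pics/{n}0.png",p[:,:,::-1]); np.savez(f"{n}0.npz",p=p,d=d)
    c=vision.calibration(n); print(n,{k:np.round(v,4).tolist() for k,v in c.items()})
print(telemetry.get_obs())
E
```

```text
scene {'mtx': [[412.8729, 0.0, 313.7573], [0.0, 412.8729, 199.9709], [0.0, 0.0, 1.0]], 'distortion': [-0.0545, 0.0, 0.0, 0.0, 0.0], 'position': [-0.5522, -0.6085, 1.0657], 'rotation': [0.7676, -0.4422, 0.2422, -0.3958]}
top {'mtx': [[421.2728, 0.0, 317.8416], [0.0, 421.2728, 199.0541], [0.0, 0.0, 1.0]], 'distortion': [-0.0327, 0.0, 0.0, 0.0, 0.0], 'position': [0.3659, -0.0806, 1.7807], 'rotation': [-0.6994, 0.7141, -0.0167, 0.0233]}
{'clock': 0.1, 'qpos': array([-1.17699486e+00,  4.23773388e-01,  1.63056650e+00,  2.12675490e-05,
        1.08859215e+00, -1.89809891e-02]), 'qvel': array([ 0.00056576, -0.00138176, -0.0018069 ,  0.00074419,  0.00032055,
        0.00153238]), 'effort': array([ 1.20713034e-04, -5.45612383e+01, -2.74324214e+01,  6.46381290e-02,
        1.87387259e-02, -7.68108777e-06]), 'tcp_pos': array([ 0.25058172, -0.57204765,  0.22199232]), 'ee_rot': array([ 9.78777621e-01,  2.04924182e-01, -1.15520282e-04, -6.59718258e-04]), 'wrist_force': array([ 0.12602134, -0.49988786, -0.03829457]), 'wrist_torque': array([-0.0191144 , -0.03254462,  0.01204876]), 'finger_force': 0.0, 'gripper_width': 1.0003263180089168}
```

View pics/scene0.png

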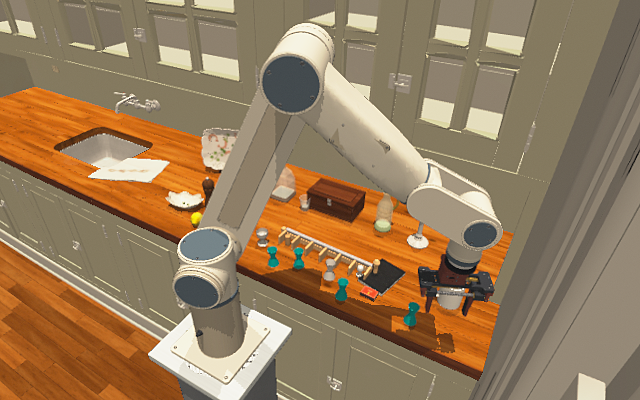

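View pics/top0.png

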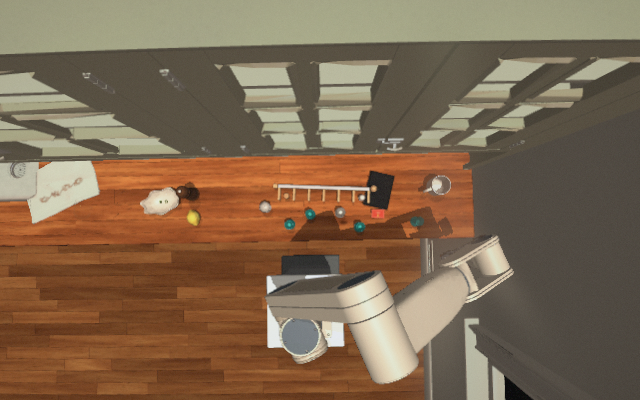

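Candidates for the jigger, in scene pixels:
- Turquoise look-alikes at (272,257), (298,257), (342,290) and (412,314): rejected.
- Plated cup at (263,237): the egg cup, on the left.
- Steel hourglass at (330,268), which is top pixel (340,212): chosen.

The knob post seems to be at the right end (scene (376,266), top (374,188)). I'll check both in one close crop.

```bash
python3 - <<'E'
import cv2, numpy as np
a=np.load("scene0.npz")['p'][215:335,240:440]; b=np.load("top0.npz")['p'][165:245,255:455]
a=cv2.resize(a,None,fx=3.5,fy=3.5,interpolation=cv2.INTER_CUBIC)[:340]; b=cv2.resize(b,None,fx=3.5,fy=3.5,interpolation=cv2.INTER_CUBIC)[:250]
cv2.imwrite("pics/crop1.png",np.vstack([a,b])[:,:,::-1])
E
cat > h.py <<'E'
import cv2, numpy as np
from rig import telemetry, vision
from scipy.spatial.transform import Rotation as R
def cam(n):
    c=vision.calibration(n); r=np.array(c["rotation"],float)
    r=R.from_quat(r).as_matrix() if r.size==4 else r
    return np.array(c["mtx"]),np.array(c["distortion"]),np.array(c["position"]),r
def rays(n,uv):
    K,D,p,r=cam(n); q=cv2.undistortPoints(np.array(uv,float).reshape(-1,1,2),K,D).reshape(-1,2)
    return p, np.c_[q,np.ones(len(q))]@r.T
def onplane(n,uv,z):
    p,d=rays(n,uv); return p+d*((z-p[2])/d[:,2])[:,None]
E
python3 - <<'E'
from h import *
a=np.load("top0.npz")
for n,l in (("top",[[340,212,.07],[374,188,.08],[275,186,.036],[265,207,.06],[377,213,.015]]),("scene",[[330,268,.04],[376,263,.08]])):
    d=np.load(n+"0.npz")['d']
    for u,v,z in l:
        p,r=rays(n,[[u,v]]); print(n,u,v,onplane(n,[[u,v]],z)[0].round(3),(p+r[0]*d[v,u]).round(3))
# edge of cupboard: depth along a column in top view
p,r=rays("top",[[320,v] for v in range(30,200,8)]);d=a['d'][30:200:8,320]
print((p+r*d[:,None]).round(3))
E
```

```text
top 340 212 [ 0.409 -0.154  0.07 ] [ 0.409 -0.156  0.044]
top 374 188 [ 0.503 -0.294  0.08 ] [ 0.503 -0.295  0.069]
top 275 186 [0.523 0.112 0.036] [0.524 0.113 0.03 ]
top 265 207 [0.436 0.152 0.06 ] [0.437 0.156 0.023]
top 377 213 [ 0.403 -0.312  0.015] [ 0.403 -0.312  0.015]
scene 330 268 [ 0.41  -0.157  0.04 ] [ 0.4   -0.161  0.051]
scene 376 263 [ 0.476 -0.3    0.08 ] [ 0.499 -0.293  0.058]
[[ 5.210e-01 -8.200e-02  1.450e+00]
 [ 5.160e-01 -8.200e-02  1.448e+00]
 [ 5.110e-01 -8.200e-02  1.443e+00]
 [ 5.830e-01 -8.300e-02  1.252e+00]
 [ 5.840e-01 -8.200e-02  1.222e+00]
 [ 6.420e-01 -8.300e-02  1.034e+00]
 [ 6.270e-01 -8.200e-02  1.035e+00]
 [ 6.170e-01 -8.200e-02  1.022e+00]
 [ 6.000e-01 -8.200e-02  1.027e+00]
 [ 5.840e-01 -8.100e-02  1.033e+00]
 [ 6.420e-01 -8.100e-02  7.650e-01]
 [ 6.230e-01 -8.100e-02  7.620e-01]
 [ 5.910e-01 -8.100e-02  8.110e-01]
 [ 6.410e-01 -8.000e-02  4.880e-01]
 [ 5.820e-01 -8.000e-02  6.660e-01]
 [ 5.810e-01 -7.900e-02  5.460e-01]
 [ 6.430e-01 -7.800e-02 -5.000e-03]
 [ 6.070e-01 -7.700e-02  4.000e-03]
 [ 5.730e-01 -7.600e-02  7.000e-03]
 [ 5.400e-01 -7.600e-02 -3.000e-03]
 [ 5.050e-01 -7.500e-02  3.000e-03]
 [ 4.710e-01 -7.400e-02 -1.000e-03]]
```

View pics/crop1.png

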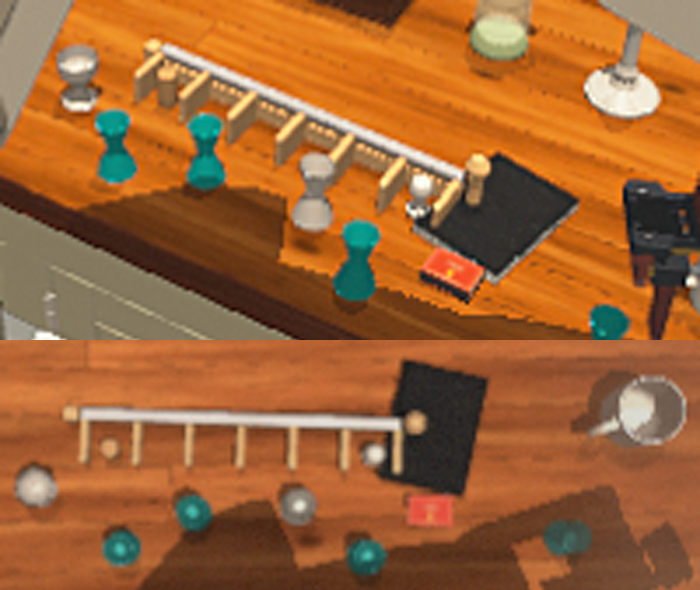

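The close crop shows the steel hourglass at crop (313,195), which is scene (330,268). The four turquoise ones are separate. The round knob post is at the rack's right end (crop (478,170)) and the square post at the left. Counting from the right, the third gap is y = -31 mm. Next I'll measure the rail, knob and jigger.

Run:
```python
from h import *
for n,box,zz in (("top",(180,195,270,375),.04),("scene",(220,275,270,378),.04)):
    z=np.load(n+"0.npz"); p=z['p']; hsv=cv2.cvtColor(p,cv2.COLOR_RGB2HSV); m=((hsv[...,1]<60)&(hsv[...,2]>130)).astype(np.uint8)
    k=np.zeros_like(m); k[box[0]:box[1],box[2]:box[3]]=1; m*=k
    nn,L,s,c=cv2.connectedComponentsWithStats(m); i=1+np.argmax(s[1:,4]); v,u=np.nonzero(L==i); print(n,s[i])
    P=onplane(n,np.c_[u,v],zz)[:,:2]
    vx,vy,x0,y0=cv2.fitLine(P.astype(np.float32),cv2.DIST_L2,0,.001,.001).ravel()
    d=np.array([vx,vy])*np.sign(vy); t=(P-[x0,y0])@d; e=[np.array([x0,y0])+d*q for q in (t.min(),t.max())]
    print("ends",np.round(e,4),"len",np.ptp(t).round(4),"yaw deg",np.degrees(np.arctan2(-d[0],d[1])).round(2))
# small things: gray blobs (jigger/stopper/egg), depth-cloud centres in top
K,D,_,_=cam("top")
for n in ("top","scene"):
    z=np.load(n+"0.npz"); vv,uu=np.mgrid[0:400,0:640]; p,r=rays(n,np.c_[uu.ravel(),vv.ravel()]); W=p+r*z['d'].reshape(-1,1)
    for nm,c,h,rad in (("jig",(.405,-.157),.07,.04),("egg",(.43,.15),.06,.05),("stopper",(.485,-.235),.049,.04),("knob",(.497,-.295),.085,.03),("match",(.403,-.312),.015,.05)):
        q=W[(np.hypot(W[:,0]-c[0],W[:,1]-c[1])<rad)&(W[:,2]>.01)&(W[:,2]<.12)&(z['d'].ravel()>0)]
        print(n,nm,len(q),q.min(0).round(3),q.max(0).round(3))
z=np.load("scene0.npz")
# cupboard lower edge from scene depth
q=W[(W[:,2]>.2)&(W[:,2]<.7)&(abs(W[:,1]+.0)<.8)&(W[:,0]>.5)&(W[:,0]<.63)]
print("cup",len(q),np.percentile(q,[0,1,50],axis=0).round(3))
```

```text
top [278 184  92   7 336]
ends [[ 0.504  -0.2781]
 [ 0.5249  0.099 ]] len 0.3777 yaw deg -3.18
scene [286 228  86  39 269]
ends [[ 0.4997 -0.2783]
 [ 0.5202  0.0983]] len 0.3771 yaw deg -3.1
top jig 78 [ 0.389 -0.182  0.011] [ 0.435 -0.123  0.079]
top egg 103 [0.383 0.103 0.01 ] [0.457 0.178 0.066]
top stopper 143 [ 0.454 -0.274  0.011] [ 0.512 -0.2    0.052]
top knob 136 [ 0.469 -0.323  0.01 ] [ 0.525 -0.265  0.078]
top match 196 [ 0.365 -0.354  0.01 ] [ 0.449 -0.275  0.026]
scene jig 157 [ 0.388 -0.173  0.011] [ 0.432 -0.137  0.071]
scene egg 130 [0.412 0.133 0.01 ] [0.461 0.18  0.063]
scene stopper 235 [ 0.453 -0.275  0.01 ] [ 0.512 -0.199  0.049]
scene knob 195 [ 0.468 -0.324  0.01 ] [ 0.525 -0.268  0.074]
scene match 229 [ 0.378 -0.354  0.01 ] [ 0.451 -0.273  0.022]
cup 19398 [[ 0.5   -0.721  0.2  ]
 [ 0.526 -0.72   0.245]
 [ 0.582 -0.44   0.565]]
```

Rack: yaw -3.14°, origin about (0.4845, -0.088). Jigger: about (0.409, -0.155), so rack (-72, -71) mm. Plan: feel the rail with the tool leaning 25°, push the jigger sideways into line, then push it in.

```bash
cat >> h.py <<'E'
YAW=-.0548; O=np.array([.4845,-.0883]); RX=np.array([np.cos(YAW),np.sin(YAW)]); RY=np.array([-np.sin(YAW),np.cos(YAW)])
def rel(xr,yr,z,yaw=YAW,lean=0.):
    """target in rack frame (mm, mm, mm) -> shift mm + rotvec in the current tool frame"""
    o=telemetry.get_obs(); C=R.from_quat(o["ee_rot"])
    T=R.from_euler('z',yaw)*R.from_euler('y',-lean)*R.from_quat([1,0,0,0])
    p=np.r_[O+RX*xr/1e3+RY*yr/1e3,z/1e3]
    return np.round(C.inv().apply(p-o["tcp_pos"])*1e3,1).tolist(),np.round((C.inv()*T).as_rotvec(),3).tolist()
def now():
    o=telemetry.get_obs(); d=o["tcp_pos"][:2]-O
    print(o["clock"],"rack mm",(d@RX*1e3).round(1),(d@RY*1e3).round(1),(o["tcp_pos"][2]*1e3).round(1),o["wrist_force"].round(2),o["gripper_width"].round(2), R.from_quat(o["ee_rot"]).as_matrix()[:,2].round(3))
E
python3 - <<'E'
from h import *
now(); print(rel(31,-150,120,lean=.42))
E
```

```text
Traceback (most recent call last):
  File "h.py", line 22, in now
    print(o["clock"],"rack mm",(d@RX*1e3).round(1),(d@RY*1e3).round(1),(o["tcp_pos"][2]*1e3).round(1),o["wrist_force"].round(2),o["gripper_width"].round(2), R.from_quat(o["ee_rot"]).as_matrix()[:,2].round(3))
                                                                                                                                ^^^^^^^^^^^^^^^^^^^^^^^^
AttributeError: 'float' object has no attribute 'round'
```

```bash
sed -i 's/o\["gripper_width"\].round(2)/round(o["gripper_width"],2)/' h.py
python3 - <<'E'
from h import *
now(); print(rel(31,-150,120,lean=.42))
E
```

```text
0.1 rack mm -207.1 -495.8 222.0 [ 0.13 -0.5  -0.04] 1.0 [-0.     0.001 -1.   ]
([368.4, -201.3, 102.3], [-0.099, 0.413, 0.46])
```

Request:
apply_moves:
  steps:
    - [60,-33,5,-0.02,0.08,0.09,1]
    - [120,-66,10,-0.04,0.16,0.18,1]
    - [175,-97,15,-0.06,0.25,0.28,1]
    - [230,-128,20,-0.08,0.33,0.37,1]
    - [284,-156,30,-0.1,0.413,0.46,1]

```text
clock: 0.72
tcp_pos: [0.441, -0.3246, 0.1948]
ee_rot: [0.977, -0.028, 0.21, 0.007]
wrist_force: [0.5, 0.3, 0.1]
gripper_width: 0.476
finger_force: 0.0
```

Run:
```python
from h import *
now(); print(rel(31,-150,70,lean=.42))
```

```text
0.725 rack mm -30.5 -238.3 194.8 [0.51 0.26 0.15] 0.48 [ 0.411 -0.025 -0.911]
([4.4, -88.7, 138.8], [0.003, -0.004, -0.003])
```

Request:
apply_moves:
  steps:
    - [4,-45,20,0,0,0,1]
    - [8,-88,50,0,0,0,1]
    - [12,-89,95,0,0,0,1]
    - [12,-89,120,0,0,0,1]
    - [12,-89,120,0,0,0,1]

```text
clock: 1.35
tcp_pos: [0.5045, -0.2394, 0.088]
ee_rot: [0.978, -0.026, 0.207, 0.005]
wrist_force: [-0.4, -0.2, 0.1]
gripper_width: 0.006
finger_force: 0.0
```

Run:
```python
from h import *
now(); print(rel(31,-150,45,lean=.42))
o=telemetry.get_obs()
for n in ("scene","wrist"):
    p,d=vision.snapshot(n); np.savez(n+"1.npz",p=p,d=d)
    if n=="scene": p=cv2.resize(p[200:320,240:440],None,fx=3,fy=3,interpolation=cv2.INTER_CUBIC)
    cv2.imwrite(f"pics/{n}1.png",p[:,:,::-1])
```

```text
1.35 rack mm 28.2 -149.8 88.0 [-0.43 -0.16  0.11] 0.01 [ 0.405 -0.022 -0.914]
([-14.9, 0.2, 40.4], [-0.001, 0.002, 0.001])
```

View pics/scene1.png

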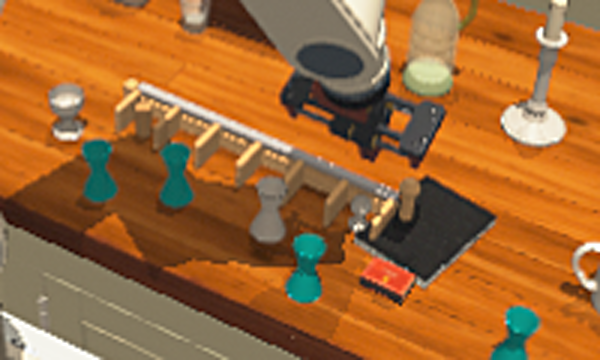

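View pics/wrist1.png

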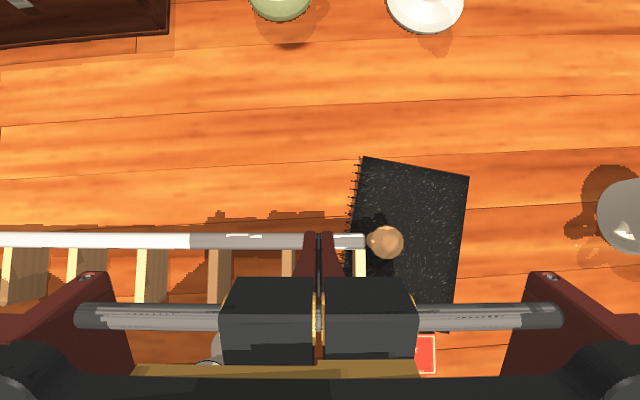

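The wrist view shows the rail at rows 234–248 and its right end at about (366,241). The closed fingertips at (318,235) stand over it, and the knob is at (385,242). I'll refine the rail pose from this view.

Run:
```python
from h import *
c=vision.calibration("wrist");M=np.array(c["tool_from_camera"]);o=telemetry.get_obs();C=R.from_quat(o["ee_rot"]).as_matrix()
def wr(uv,z):
    q=cv2.undistortPoints(np.array(uv,float).reshape(-1,1,2),np.array(c["mtx"]),np.array(c["distortion"])).reshape(-1,2)
    d=np.c_[q,np.ones(len(q))]@M[:3,:3].T@C.T; p=C@M[:3,3]+o["tcp_pos"]
    return p+d*((z-p[2])/d[:,2])[:,None]
p=np.load("wrist1.npz")['p']; h=cv2.cvtColor(p,cv2.COLOR_RGB2HSV)
P=[];w=[]
for u in range(5,300,5):
    v=np.nonzero((h[225:260,u,1]<60)&(h[225:260,u,2]>110))[0]+225
    if len(v)>5: P.append([u,(v.min()+v.max())/2]); w.append(len(v))
W=wr(P,.04)[:,:2]-O; print(len(P),np.median(w)); X=W@RX;Y=W@RY; k=np.polyfit(Y,X,1,); print("rail x in rack est (28 expected) at y=0, slope",k[1]*1e3,k[0], "span y",Y.min(),Y.max())
e=wr([[366,241]],.04)[0][:2]-O; print("end y",e@RY*1e3,"(-190 expected)")
```

```text
59 16.0
rail x in rack est (28 expected) at y=0, slope 31.17620437673489 -0.00089918992195557 span y -0.13183560294570926 0.1233332222618901
end y -191.0865437027983 (-190 expected)
```

```bash
sed -i 's/O=np.array(\[.4845/O=np.array([.4862/' h.py
python3 - <<'E'
from h import *
now(); print(rel(36,-152,49,lean=.42))
E
```

```text
1.45 rack mm 26.8 -150.7 90.0 [ 0.16 -0.4  -0.21] 0.0 [ 0.408 -0.023 -0.913]
([-8.3, 1.2, 41.2], [0.001, -0.001, 0.001])
```

Request:
apply_moves:
  steps:
    - [0,1,15,0,0,0,1]
    - [-4,1,30,0,0,0,1]
    - [-8,1,41,0,0,0,1]
    - [-8,1,41,0,0,0,1]

```text
clock: 1.95
tcp_pos: [0.5141, -0.2422, 0.0498]
ee_rot: [0.978, -0.027, 0.209, 0.007]
wrist_force: [-0.7, -0.0, 0.4]
gripper_width: 0.009
finger_force: 0.0
```

Request:
apply_moves:
  steps:
    - [-0.4,0,1,0,0,0,1]
    - [-0.8,0,2,0,0,0,1]
    - [-1.2,0,3,0,0,0,1]

```text
clock: 2.33
tcp_pos: [0.5147, -0.2421, 0.0464]
ee_rot: [0.977, -0.026, 0.209, 0.007]
wrist_force: [-0.1, 0.5, 0.0]
gripper_width: 0.002
finger_force: 0.0
```

Request:
apply_moves:
  steps:
    - [-0.4,0,0.9,0,0,0,1]
    - [-0.8,0,1.8,0,0,0,1]
    - [-0.8,0,1.8,0,0,0,1]

```text
clock: 2.7
tcp_pos: [0.5147, -0.242, 0.0442]
ee_rot: [0.978, -0.026, 0.209, 0.007]
wrist_force: [-0.8, -0.3, 5.0]
gripper_width: 0.007
finger_force: 2.5
```

First gap touched at 5 N. Now sliding along the rail.

Request:
apply_moves:
  steps:
    - [0,-12,0,0,0,0,1]
    - [0,-24,0,0,0,0,1]
    - [0,-36,0,0,0,0,1]
    - [0,-48,0,0,0,0,1]
    - [0,-60,0,0,0,0,1]

```text
clock: 3.32
tcp_pos: [0.5182, -0.1815, 0.0442]
ee_rot: [0.977, -0.026, 0.209, 0.007]
wrist_force: [-0.4, -4.7, 6.0]
gripper_width: 0.006
finger_force: 2.8
```

Run:
```python
from h import *
now(); print(rel(36,-31,44.4,lean=.42))
```

```text
3.325 rack mm 37.0 -91.3 44.2 [-0.44 -4.72  5.96] 0.01 [ 0.409 -0.025 -0.912]
([-0.8, -60.3, -0.8], [0.002, -0.002, 0.001])
```

Request:
apply_moves:
  steps:
    - [0,-12,0,0,0,0,1]
    - [0,-24,0,0,0,0,1]
    - [0,-36,0,0,0,0,1]
    - [0,-48,0,0,0,0,1]
    - [0,-57,0,0,0,0,1]

```text
clock: 3.95
tcp_pos: [0.5211, -0.1246, 0.0441]
ee_rot: [0.978, -0.026, 0.209, 0.006]
wrist_force: [0.4, -5.3, 5.3]
gripper_width: 0.006
finger_force: 2.7
```

Request:
apply_moves:
  steps:
    - [0,0,0,0,0,0,1]
    - [6,0,-13,0,0,0,1]
    - [15,0,-35,0,0,0,1]
    - [25,0,-70,0,0,0,1]
    - [25,0,-90,0,0,0,1]

```text
clock: 4.58
tcp_pos: [0.5058, -0.1231, 0.1362]
ee_rot: [0.978, -0.026, 0.208, 0.005]
wrist_force: [0.1, 0.9, 0.4]
gripper_width: 0.005
finger_force: 0.0
```

Run:
```python
from h import *
now()
n="top";p,d=vision.snapshot(n); cv2.imwrite("pics/top2.png",cv2.resize(p[165:245,255:455],None,fx=3.5,fy=3.5,interpolation=cv2.INTER_CUBIC)[:,:,::-1])
n="scene"
p,d=vision.snapshot(n);vv,uu=np.mgrid[0:400,0:640]; c,r=rays(n,np.c_[uu.ravel(),vv.ravel()]); W=c+r*d.reshape(-1,1)
q=W[(np.hypot(W[:,0]-.41,W[:,1]+.157)<.045)&(W[:,2]>.012)&(W[:,2]<.075)]-[*O,0]
print(len(q)); X=np.c_[q[:,:2]@RX,q[:,:2]@RY,q[:,2]]; X=X[X[:,0]<-38]; print(X.min(0),X.max(0))
for z in (.012,.035,.055): 
    s=X[abs(X[:,2]-z-.01)<.01]; print(z,s[:,:2].min(0)*1e3,s[:,:2].max(0)*1e3)
```

```text
4.575 rack mm 21.5 -33.7 136.2 [0.1  0.85 0.43] 0.0 [ 0.406 -0.021 -0.914]
151Traceback (most recent call last):
  File "<stdin>", line 7, in <module>
    return umr_minimum(a, axis, None, out, keepdims, initial, where)
ValueError: zero-size array to reduction operation minimum which has no identity
```

Run:
```python
from h import *
print(rel(-73.5,-118,130,yaw=YAW+np.pi/2))
```

```text
([-90.8, 83.8, -32.1], [0.332, -0.331, -1.543])
```

View pics/top2.png

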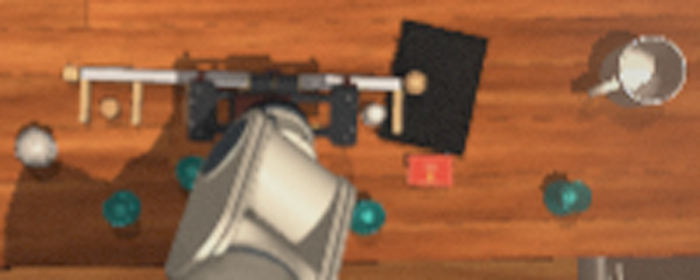

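The top view shows nothing disturbed: match box, stopper, cork and egg cup are all in place. Now swinging round to the jigger's right side.

Request:
apply_moves:
  steps:
    - [-5,9,-25,0.036,-0.036,-0.17,0.77]
    - [-20,25,-40,0.072,-0.072,-0.34,0.77]
    - [-45,45,-45,0.108,-0.108,-0.5,0.77]
    - [-70,65,-40,0.144,-0.144,-0.67,0.77]
    - [-91,84,-32,0.18,-0.18,-0.84,0.77]

```text
clock: 5.3
tcp_pos: [0.4053, -0.2023, 0.1269]
ee_rot: [0.913, 0.394, 0.103, 0.001]
wrist_force: [0.6, -0.8, -0.3]
gripper_width: 0.234
finger_force: 0.0
```

Run:
```python
from h import *
now(); print(rel(-73.5,-118,110,yaw=YAW+np.pi/2))
```

```text
5.3 rack mm -74.5 -118.2 126.9 [ 0.55 -0.76 -0.31] 0.23 [ 0.19   0.079 -0.979]
([-2.3, -0.8, 16.7], [0.147, -0.152, -0.698])
```

Request:
apply_moves:
  steps:
    - [0,0,0,0.036,-0.038,-0.17,0.77]
    - [0,0,0,0.073,-0.076,-0.35,0.77]
    - [-2,-1,5,0.11,-0.114,-0.52,0.77]
    - [-2,-1,10,0.147,-0.152,-0.698,0.77]
    - [-2,-1,16,0.147,-0.152,-0.698,0.77]

```text
clock: 5.92
tcp_pos: [0.4076, -0.2009, 0.1108]
ee_rot: [0.728, 0.685, 0.0, 0.0]
wrist_force: [0.3, 0.8, -0.4]
gripper_width: 0.231
finger_force: 0.0
```

Run:
```python
from h import *
now(); print(rel(-73.5,-118,20,yaw=YAW+np.pi/2))
n="scene"
p,d=vision.snapshot(n); cv2.imwrite("pics/scene3.png",cv2.resize(p[200:320,240:440],None,fx=3.5,fy=3.5,interpolation=cv2.INTER_CUBIC)[:,:,::-1])
# jigger silhouette centre: gray, from initial images
for n,b in (("top",(200,225,330,352)),("scene",(255,285,320,340))):
    p=np.load(n+"0.npz")['p']; h=cv2.cvtColor(p,cv2.COLOR_RGB2HSV); m=np.zeros(h.shape[:2],bool); m[b[0]:b[1],b[2]:b[3]]=(h[b[0]:b[1],b[2]:b[3],1]<90)&(h[b[0]:b[1],b[2]:b[3],2]>60)
    v,u=np.nonzero(m); c=[[(u.min()+u.max())/2,(v.min()+v.max())/2]]; print(n,len(u),c,u.min(),u.max(),v.min(),v.max())
    for z in (.035,.07):
        w=onplane(n,c,z)[0][:2]-O; print(z,(w@RX*1e3).round(1),(w@RY*1e3).round(1))
```

```text
5.925 rack mm -72.3 -116.7 110.8 [ 0.29  0.82 -0.43] 0.23 [ 0.001  0.    -1.   ]
([-1.3, -1.2, 90.8], [0.001, -0.001, -0.006])
top 76 [[np.float64(339.5), np.float64(212.0)]] 335 344 207 217
0.035 -73.0 -69.6
0.07 -74.0 -68.2
scene 186 [[np.float64(331.0), np.float64(271.0)]] 324 338 259 283
0.035 -78.6 -80.5
0.07 -110.1 -97.4
```

View pics/scene3.png

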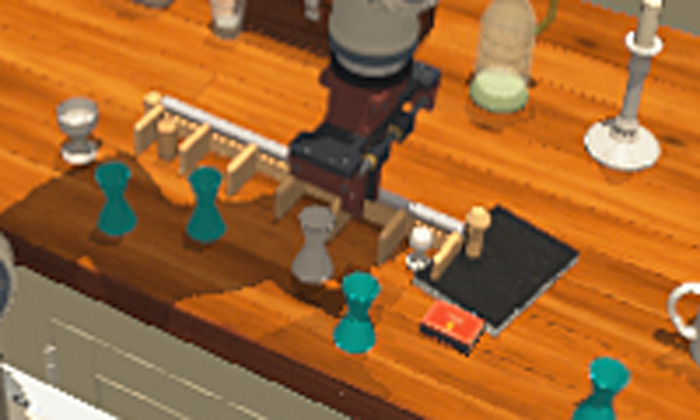

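The steel jigger still stands at crop (313,245), with the fingers above and to its right. Descending there.

Request:
apply_moves:
  steps:
    - [-2,-2,30,0,0,0,0.77]
    - [-2,-2.5,60,0,0,0,0.77]
    - [-2,-2.5,90,0,0,0,0.77]
    - [-2,-2.5,90,0,0,0,0.77]

```text
clock: 6.48
tcp_pos: [0.403, -0.2036, 0.0203]
ee_rot: [0.73, 0.684, -0.0, -0.001]
wrist_force: [-0.1, -0.5, 0.5]
gripper_width: 0.23
finger_force: 0.0
```

Request:
apply_moves:
  steps:
    - [8,0,0,0,0,0,0.77]
    - [14,0,0,0,0,0,0.77]
    - [20,0,0,0,0,0,0.77]
    - [26,0,0,0,0,0,0.77]
    - [32,0,0,0,0,0,0.77]

```text
clock: 7.1
tcp_pos: [0.4075, -0.1727, 0.0225]
ee_rot: [0.729, 0.685, 0.0, 0.002]
wrist_force: [0.0, -1.8, 1.1]
gripper_width: 0.23
finger_force: 1.0
```

Run:
```python
from h import *
now(); print(rel(-75,-60,20,yaw=YAW+np.pi/2))
```

```text
7.1 rack mm -74.0 -88.5 22.5 [ 0.02 -1.81  1.06] 0.23 [ 0.003 -0.003 -1.   ]
([28.5, -1.2, 2.4], [0.003, 0.003, -0.007])
```

Request:
apply_moves:
  steps:
    - [5,0,1,0,0,0,0.77]
    - [10,0,1,0,0,0,0.77]
    - [15,-0.5,1,0,0,0,0.77]
    - [20,-0.5,1,0,0,0,0.77]
    - [24,-0.5,1,0,0,0,0.77]

```text
clock: 7.72
tcp_pos: [0.4079, -0.1485, 0.021]
ee_rot: [0.729, 0.685, -0.0, 0.001]
wrist_force: [-0.6, -1.7, 1.8]
gripper_width: 0.23
finger_force: 1.3
```

Request:
apply_moves:
  steps:
    - [2,0,0,0,0,0,0.77]
    - [4,0,0,0,0,0,0.77]
    - [4,0,0,0,0,0,0.77]

```text
clock: 8.1
tcp_pos: [0.4081, -0.1447, 0.021]
ee_rot: [0.729, 0.685, -0.0, 0.001]
wrist_force: [-0.1, -0.8, 1.1]
gripper_width: 0.232
finger_force: 0.7
```

Run:
```python
from h import *
now(); print(rel(-75,-60,20,yaw=YAW+np.pi/2))
for n in ("scene","top"):
    p,d=vision.snapshot(n); cv2.imwrite(f"pics/{n}4.png",cv2.resize(p[200:320,240:440] if n=="scene" else p[165:245,255:455],None,fx=3.5,fy=3.5,interpolation=cv2.INTER_CUBIC)[:,:,::-1])
```

```text
8.1 rack mm -74.9 -60.6 21.0 [-0.09 -0.79  1.07] 0.23 [ 0.002 -0.002 -1.   ]
([0.6, -0.1, 1.0], [0.002, 0.002, -0.007])
```

View pics/scene4.png

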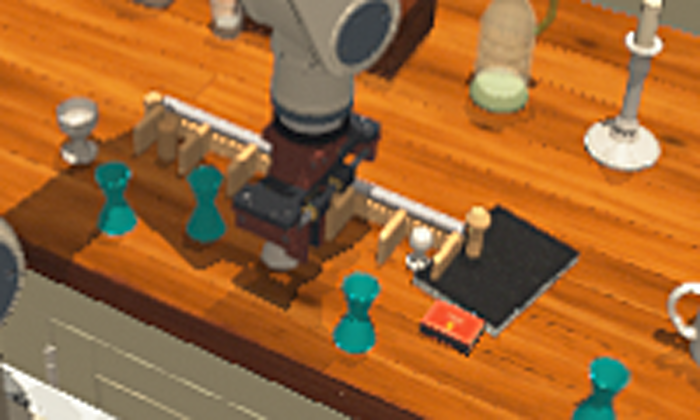

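The jigger stands upright, nestled at the fingertips (crop (278,258)). Now backing off, rising and turning to push from in front.

Request:
apply_moves:
  steps:
    - [-8,0,0,0,0,0,0.77]
    - [-22,0,0,0,0,0,0.77]
    - [-22,0,-40,0,0,0,0.77]
    - [-22,0,-90,0,0,0,0.77]
    - [-22,0,-110,0,0,0,0.77]

```text
clock: 8.82
tcp_pos: [0.4075, -0.168, 0.1335]
ee_rot: [0.729, 0.685, 0.001, 0.003]
wrist_force: [0.2, -0.6, 0.8]
gripper_width: 0.229
finger_force: 0.0
```

Run:
```python
from h import *
now(); print(rel(-122,-31,120,lean=.15))
```

```text
8.825 rack mm -74.2 -83.9 133.5 [ 0.15 -0.61  0.79] 0.23 [ 0.005 -0.004 -1.   ]
([52.5, -48.2, 13.0], [-0.11, 0.117, 1.56])
```

Request:
apply_moves:
  steps:
    - [10,-10,0,-0.012,0.013,0.17,0.77]
    - [20,-20,0,-0.024,0.026,0.35,0.77]
    - [30,-30,0,-0.036,0.039,0.52,0.77]
    - [42,-40,0,-0.049,0.052,0.69,0.77]
    - [52,-48,0,-0.061,0.065,0.87,0.77]

```text
clock: 9.45
tcp_pos: [0.3614, -0.1121, 0.1309]
ee_rot: [0.95, 0.31, 0.044, 0.001]
wrist_force: [-0.3, -0.0, -0.1]
gripper_width: 0.23
finger_force: 0.0
```

Run:
```python
from h import *
now(); print(rel(-122,-31,120,lean=.15))
```

```text
9.45 rack mm -123.3 -30.6 130.9 [-0.29 -0.03 -0.13] 0.23 [ 0.084  0.025 -0.996]
([-0.1, 0.8, 10.9], [-0.051, 0.054, 0.684])
```

Request:
apply_moves:
  steps:
    - [0,0,0,-0.013,0.013,0.17,0.77]
    - [0,0,0,-0.025,0.027,0.34,0.77]
    - [0,0,0,-0.038,0.04,0.52,0.77]
    - [0,1,5,-0.051,0.054,0.684,0.77]
    - [0,1,11,-0.051,0.054,0.684,0.77]

```text
clock: 10.07
tcp_pos: [0.3632, -0.1127, 0.1198]
ee_rot: [0.997, -0.023, 0.075, 0.002]
wrist_force: [-0.9, 0.1, -0.1]
gripper_width: 0.229
finger_force: 0.0
```

Run:
```python
from h import *
now(); print(rel(-122,-31,20,lean=.15))
o=telemetry.get_obs()
p,d=vision.snapshot("wrist"); cv2.imwrite("pics/wrist5.png",p[:,:,::-1]); np.savez("wrist5.npz",p=p,d=d)
```

```text
10.075 rack mm -121.4 -31.1 119.8 [-0.87  0.13 -0.13] 0.23 [ 0.149 -0.008 -0.989]
([-15.4, -0.2, 98.6], [-0.0, 0.001, 0.008])
```

View pics/wrist5.png

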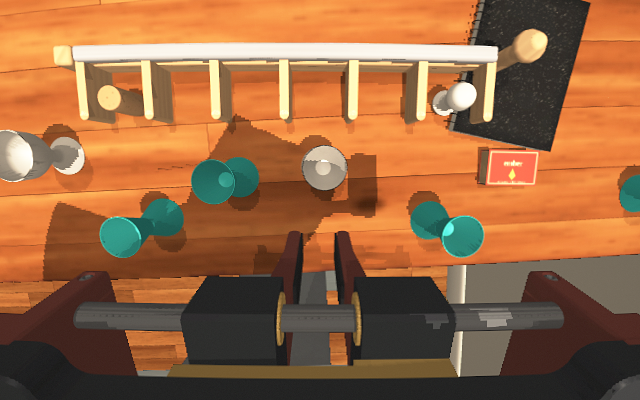

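The wrist view shows the jigger's top at (324,168), upright and in front of the third gap from the right, whose noses are at (284,115) and (353,115). I'll check the alignment numerically.

Run:
```python
from h import *
c=vision.calibration("wrist");M=np.array(c["tool_from_camera"]);o=telemetry.get_obs();C=R.from_quat(o["ee_rot"]).as_matrix()
def wr(uv,z):
    q=cv2.undistortPoints(np.array([uv],float).reshape(-1,1,2),np.array(c["mtx"]),np.array(c["distortion"])).reshape(-1,2)
    d=np.c_[q,np.ones(len(q))]@M[:3,:3].T@C.T; p=C@M[:3,3]+o["tcp_pos"]
    w=(p+d*((z-p[2])/d[:,2])[:,None])[0,:2]-O; return (w@RX*1e3).round(1),(w@RY*1e3).round(1)
print("jig",wr([324,167.5],.07)); print("noses",wr([284,116],.036),wr([353,115],.036),wr([422,116],.036))
print("turq",wr([213,182],.07))
```

```text
jig (np.float64(-71.5), np.float64(-35.7))
noses (np.float64(-27.1), np.float64(0.2)) (np.float64(-25.6), np.float64(-61.9)) (np.float64(-25.5), np.float64(-124.5))
turq (np.float64(-84.0), np.float64(54.2))
```

Request:
apply_moves:
  steps:
    - [-5,1,35,0,0,0,0.82]
    - [-10,2,70,0,0,0,0.82]
    - [-15,2,98,0,0,0.008,0.82]
    - [-15,2,98,0,0,0.008,0.82]

```text
clock: 10.62
tcp_pos: [0.3617, -0.114, 0.0192]
ee_rot: [0.997, -0.027, 0.072, 0.001]
wrist_force: [-0.5, -0.7, -0.4]
gripper_width: 0.183
finger_force: 0.0
```

Run:
```python
from h import *
now(); print(rel(-80,-31,20,lean=.15)); print(rel(-30,-31,20,lean=.15))
```

```text
10.625 rack mm -122.9 -32.4 19.2 [-0.46 -0.67 -0.42] 0.18 [ 0.144 -0.006 -0.99 ]
([42.6, -1.4, 5.4], [-0.002, 0.005, 0.001])
([92.0, -1.4, 12.6], [-0.002, 0.005, 0.001])
```

Request:
apply_moves:
  steps:
    - [8,0,1,0,0,0,0.82]
    - [16,0,2,0,0,0,0.82]
    - [22,0,3,0,0,0,0.82]
    - [28,0,4,0,0,0,0.82]
    - [34,-1,5,0,0,0,0.82]

```text
clock: 11.25
tcp_pos: [0.3978, -0.1152, 0.0211]
ee_rot: [0.997, -0.028, 0.075, 0.002]
wrist_force: [-1.1, 0.4, 0.1]
gripper_width: 0.177
finger_force: 0.8
```

Run:
```python
from h import *
now(); print(rel(-30,-31,20,lean=.15))
p,d=vision.snapshot("wrist"); cv2.imwrite("pics/wrist6.png",p[:,:,::-1])
```

```text
11.25 rack mm -86.8 -31.7 21.1 [-1.13  0.37  0.12] 0.18 [ 0.149 -0.008 -0.989]
([56.0, -0.7, 9.6], [-0.0, 0.001, -0.001])
```

View pics/wrist6.png

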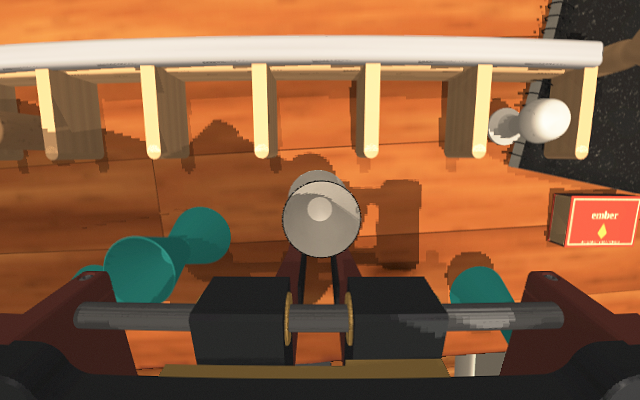

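The jigger's rim is at (321,218), centred on the fingers and on the gap, whose noses are at 262 and 371. Pushing in.

Request:
apply_moves:
  steps:
    - [7,-0.2,1.2,0,0,0,0.82]
    - [14,-0.5,2.4,0,0,0,0.82]
    - [21,-0.7,3.6,0,0,0,0.82]
    - [28,-0.7,4.8,0,0,0,0.82]
    - [34,-0.7,5.8,0,0,0,0.82]

```text
clock: 11.92
tcp_pos: [0.4324, -0.1164, 0.0202]
ee_rot: [0.997, -0.028, 0.075, 0.002]
wrist_force: [-1.7, -0.2, 1.8]
gripper_width: 0.183
finger_force: 1.0
```

Request:
apply_moves:
  steps:
    - [5,0,0.8,0,0,0,0.82]
    - [10,0,1.6,0,0,0,0.82]
    - [14,0,2.2,0,0,0,0.82]
    - [17,0,2.6,0,0,0,0.82]

```text
clock: 12.42
tcp_pos: [0.4494, -0.1174, 0.0202]
ee_rot: [0.997, -0.028, 0.075, 0.002]
wrist_force: [-0.5, 0.3, 1.2]
gripper_width: 0.179
finger_force: 0.7
```

Run:
```python
from h import *
now(); print(rel(-30,-31,20,lean=.15))
```

```text
12.425 rack mm -35.1 -31.1 20.2 [-0.47  0.3   1.19] 0.18 [ 0.149 -0.008 -0.989]
([5.1, -0.1, 1.0], [-0.0, 0.001, -0.001])
```

Request:
apply_moves:
  steps:
    - [2,0,0.3,0,0,0,0.82]
    - [4,0,0.6,0,0,0,0.82]
    - [5,0,0.8,0,0,0,0.82]
    - [6,0,0.9,0,0,0,0.82]

```text
clock: 12.92
tcp_pos: [0.4551, -0.1177, 0.0202]
ee_rot: [0.997, -0.028, 0.074, 0.002]
wrist_force: [-0.8, -0.0, 0.8]
gripper_width: 0.177
finger_force: 0.7
```

Request:
apply_moves:
  steps:
    - [1,0,0.1,0,0,0,0.82]
    - [2,0,0.3,0,0,0,0.82]
    - [2,0,0.3,0,0,0,0.82]

```text
clock: 13.3
tcp_pos: [0.4569, -0.1178, 0.0201]
ee_rot: [0.997, -0.028, 0.074, 0.002]
wrist_force: [-2.1, -1.0, 2.1]
gripper_width: 0.178
finger_force: 1.3
```

Request:
apply_moves:
  steps:
    - [1,0,0.1,0,0,0,0.82]
    - [2,0,0.3,0,0,0,0.82]
    - [2,0,0.3,0,0,0,0.82]

```text
clock: 13.68
tcp_pos: [0.4573, -0.1175, 0.0199]
ee_rot: [0.997, -0.028, 0.073, 0.001]
wrist_force: [-7.9, -1.8, 7.8]
gripper_width: 0.18
finger_force: 4.3
```

The force jumps to about 8 N and the advance stops, so the jigger is home. Backing straight off and lifting clear.

Request:
apply_moves:
  steps:
    - [-3,0,-0.4,0,0,0,0.82]
    - [-10,0,-1.5,0,0,0,0.82]
    - [-25,0,-3.7,0,0,0,0.82]
    - [-45,0,-6.6,0,0,0,0.82]
    - [-45,0,-6.6,0,0,0,0.82]

```text
clock: 14.3
tcp_pos: [0.4116, -0.115, 0.0198]
ee_rot: [0.997, -0.028, 0.073, 0.001]
wrist_force: [0.6, 0.5, -0.1]
gripper_width: 0.177
finger_force: 0.0
```

Request:
apply_moves:
  steps:
    - [0,0,-30,0,0,0,0.82]
    - [0,0,-70,0,0,0,0.82]
    - [0,0,-110,0,0,0,0.82]
    - [0,0,-110,0,0,0,0.82]
    - [0,0,-110,0,0,0,0.82]

```text
clock: 14.92
tcp_pos: [0.3978, -0.1146, 0.1287]
ee_rot: [0.997, -0.028, 0.075, 0.002]
wrist_force: [0.6, -0.4, -0.7]
gripper_width: 0.183
finger_force: 0.0
```

Run:
```python
from h import *
now()
p,d=vision.snapshot("wrist"); cv2.imwrite("pics/wrist7.png",p[:,:,::-1])
```

```text
14.925 rack mm -86.9 -31.1 128.7 [ 0.58 -0.36 -0.71] 0.18 [ 0.149 -0.008 -0.989]
```

View pics/wrist7.png

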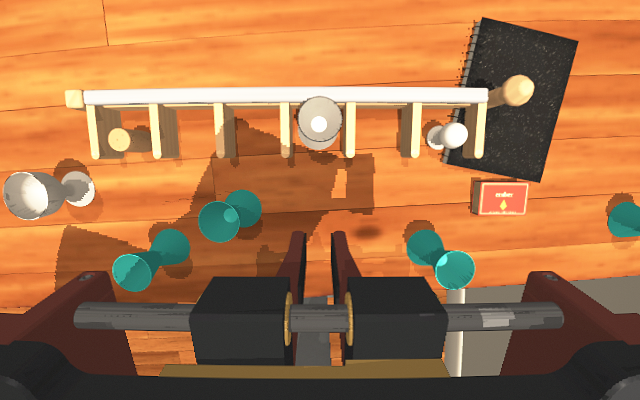

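The jigger, at (319,122), stands upright in the third gap from the knob, between dividers 286 and 349, against the back board. Everything else is in place, so I'm handing in.

```bash
python3 -c "
from rig import ticket
print(ticket.hand_in())"
```

```text
the job is handed in; nothing more can be done
None
```

I felt along the rail over gaps 1, 2 and 3 from the knob (right) end at about 5–6 N, pushed the steel jigger upright and fully home into the third gap, and handed the job in; the hand-in returned no verdict.

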